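# Set out the stacked paint pots at their dolls

## Task

Take the two stacks of paint pots apart and set each pot upright, centred on the round grey pad beside the doll whose dress is the colour of the pot's lid. Set the pots down rather than dropping them, keep them upright, and leave the bare white doll undisturbed where it stands.

Things in the scene. Friction and masses are not known exactly. Their poses are not given: they have to be found in the camera images.
- pot_red: large round paint pot, lid and band red, lid shut tight, plain straight cylinder 62 mm in diameter and 50 mm tall, about 0.2 kg; origin at the centre of its underside, z up. At the start it stands on a 10 mm thick dark wooden board with one of the small pots (yellow or green) on its lid. The two stacks of two pots stand 130 mm apart, centre to centre.
- pot_blue: large round paint pot, lid and band blue, lid shut tight, plain straight cylinder 62 mm in diameter and 50 mm tall, about 0.2 kg; origin at the centre of its underside, z up. At the start it stands on a 10 mm thick dark wooden board with one of the small pots (yellow or green) on its lid.
- pot_yellow: small round paint pot, lid and band yellow, lid shut tight, plain straight cylinder 44 mm in diameter and 42 mm tall, about 0.09 kg; origin at the centre of its underside, z up. At the start it stands on the lid of one of the two large pots (red or blue), 60 mm above the table.
- pot_green: small round paint pot, lid and band green, lid shut tight, plain straight cylinder 44 mm in diameter and 42 mm tall, about 0.09 kg; origin at the centre of its underside, z up. At the start it stands on the lid of one of the two large pots (red or blue), 60 mm above the table.
- place_red: fixed plywood board, 6 mm thick, 96 (x) by 178 mm (y, from -48 to +130), with a flat grey round pad 80 mm across, flush with its top, and fixed on it a clay doll in a red dress. Origin on the table under the pad's centre (pad surface at z = 6 mm); the doll (skirt 54 mm across, top 102 mm above the table) stands at y = +95 mm in this frame.
- place_blue: fixed plywood board, 6 mm thick, 96 (x) by 178 mm (y, from -48 to +130), with a flat grey round pad 80 mm across, flush with its top, and fixed on it a clay doll in a blue dress. Origin on the table under the pad's centre (pad surface at z = 6 mm); the doll (skirt 54 mm across, top 102 mm above the table) stands at y = +95 mm in this frame.
- place_yellow: fixed plywood board, 6 mm thick, 96 (x) by 178 mm (y, from -48 to +130), with a flat grey round pad 80 mm across, flush with its top, and fixed on it a clay doll in a yellow dress. Origin on the table under the pad's centre (pad surface at z = 6 mm); the doll (skirt 54 mm across, top 102 mm above the table) stands at y = +95 mm in this frame.
- place_green: fixed plywood board, 6 mm thick, 96 (x) by 178 mm (y, from -48 to +130), with a flat grey round pad 80 mm across, flush with its top, and fixed on it a clay doll in a green dress. Origin on the table under the pad's centre (pad surface at z = 6 mm); the doll (skirt 54 mm across, top 102 mm above the table) stands at y = +95 mm in this frame.
- white_doll: loose, bare white clay doll, unpainted, 96 mm tall, skirt 54 mm across, about 0.15 kg, standing on the table among the boards; origin at the centre of its underside, z up. Not to be disturbed. A fixed terracotta brush jar (60 mm across, brushes up to 135 mm tall) also stands beside the boards.
There are look-alikes about, which are no part of the job. What is shaped like the pot_green but pink is not meant.

How it is judged:
By the outcome, as a careful person would: the job done as asked, in the order asked, and still so for the second after the job is handed in, with the robot touching nothing.
It also fails if it takes over 99 s, if anything falls off the work surface, if the arm or the gripper's body presses on something with over 40 N, if the wrist force passes 120 N, or if a joint passes its speed limit or range.

## Robot

A 6-joint arm with a two-finger parallel gripper is mounted at the origin on the work surface. World frame = base frame: x ahead of the robot, y to its left, z up, the work surface at z = 0. Lengths are in m, angles in rad, forces in N, time in s.
With the tool pointing down it reaches from about 0.375 to 0.975 m from the base axis. Payload 3.8 kg.
Tool frame: the origin (TCP) lies midway between the tips of the shut fingers; the grasp point (between the pads) lies 19 mm behind it; z points along the fingers, y is the line along which they close (so a half turn about z gives the same grasp; the last joint's range is limited). The gripper opens to 85 mm and grips with 20 to 120 N. Pads are 22 mm wide; open, the fingers measure 114 mm over their backs; the gripper's body (76 mm by 85 mm) begins 54 mm behind the grasp point. The pads swing forward as they close: fully open they stand 13 mm farther back than shut.
Start: joints at [-1.205, 0.264, 1.604, -0, 1.274, -0.037], TCP at [0.265, -0.621, 0.231] pointing down, gripper open.
Joint ranges: [-2.63, 2.63], [-0.94, 2.18], [0.31, 2.57], [-1.31, 4.45], [0, 2.66], [-2.55, 2.55]. Speed limits (rad/s): [2.57, 2.57, 3.14, 3.14, 3.14, 3.14].

## Interface

Orientations are given as a rotation vector (axis times angle).
In Python, from workcell import status, read_camera, workorder, masks_of gives the robot as it stands.
- The arm moves only by the tool drive_tool, never from a script. Its argument "rows" is a list of rows, each a list of 7 numbers: the turn, a rotation vector about the tool's x, y, z in degrees, then the shift along the tool's x, y, z in m, then the opening, from 0 (shut) to 1 (fully open). In form: [[ax, ay, az, tx, ty, tz, claw], ...]. A call has 1 to 8 rows; each row shifts and turns the commanded pose from where the row before left it, along the tool's axes as they then stand; what a row does not reach is not made up. A row lasts 1/12 s, in which the tool goes at most 41.7 mm and 7.16 degrees, less where a joint would pass 70% of its speed; a pose out of reach is approached as far as the arm can. A call is refused whole if a number of a shift passes 0.0417 or a number of a turn 7.16, either way. A call with a gripper value outside its range is refused whole. The fingers move at their own pace and stop on an object; "force" is the grip in N (left out, the last holds). Time passes only in rows, so rows that do not move let the fingers close. It gives the time, the measured TCP pose, the force, the opening and the grip force at its end, in the units of the state.
- status.read_state(): the state, without advancing time (a new reading comes with each control period).
- read_camera(name): name is "side" or "top" or "wrist"; returns a dict with "color" (400x640x3 uint8, red, green, blue), "intrinsics" (3x3 intrinsics, pixels), "world_from_camera" (4x4, takes a point from camera to world coordinates); the wrist camera has in their place "mount" (4x4, takes a point from camera to tool coordinates, whose origin is the TCP and whose axes are the flange's). Camera axes: x right, y up, looking along -z (the intrinsics and any distortion apply to the point x, -y, -z); pixel columns grow to the right and rows downward; lengths in m; the calibration is good to about 2 mm. A picture is of the moment at which its call begins: read the wrist's pose just before it. There is no depth.
- workorder.finish_job(): hands the job in; it is judged then, once.
Trained networks look in a picture, given as the dict that the camera call returned (one of the last four; its "shot" number tells which), for a name from the list of things; names that differ only in an ending like _2 or _b are one class to them, and where a whole thing is asked for, a point or a joint stands for the part that bears it (a point fixed in the world has none). Each returns a list of dicts, best first, with "score" (0 to 1); they miss things now and then, are a little off and sometimes report something else, mostly with a low value. They report only what shows in the picture. A call takes as long as a camera call. They do not tell look-alikes from the thing itself.
- masks_of(picture, name): "mask" (400x640 bool, what is visible of it) and "bbox" ([left, top, right, bottom] in pixels, round what is visible of it).
The state is a dict: "time": time; "q": joint angles; "joint_vel": joint speeds; "joint_torque": joint torques, N m; "tool_pos": TCP position; "tcp_rot": TCP orientation; "wrist_force": force on the tool from outside, world axes, zero at the start; "torque": the same for the moment, N m; "width": opening from 0.0 (shut) to 1.0 (fully open); "grip_force": force on a finger pad.
Only numpy, scipy, OpenCV 4.12 (cv2) and the standard library are available. Lean on these libraries where they do the work, as an engineer would, in place of code of your own. Each camera call takes 0.05 s, during which the arm holds its last target. There are 200 camera calls.

## Working session

There is one attempt and no reset: what is moved stays moved. The work goes in short steps, Python scripts to look and compute and a tool call to move; the robot and the scene stay as the last step left them, time stands still between calls to the robot, and variables do not carry over. Pictures are saved under pics/ and viewed, at most 14 in all, crops included, and the job is handed in when it is done.

Besides the shell and the picture viewer there is one more tool, called after "Call:" in YAML: its name, and indented under it one key for each argument. drive_tool: Moves the arm, as the interface text tells. Its arguments: {"type":"object","properties":{"rows":{"type":"array"},"force":{"type":"number"}},"required":["rows"]}

```bash
mkdir -p pics; cat > h.py <<'E'
import numpy as np, cv2
from workcell import status, read_camera, workorder, masks_of
def save(p,n): cv2.imwrite('pics/'+n,cv2.cvtColor(p['color'],cv2.COLOR_RGB2BGR))
def ray(p,u,v):
    K=p['intrinsics'];T=p['world_from_camera'];d=np.linalg.inv(K)@[u,v,1];d=T[:3,:3]@[d[0],-d[1],-d[2]];return T[:3,3],d
def at(p,u,v,z):
    o,d=ray(p,u,v);return o+d*(z-o[2])/d[2]
def proj(p,X):
    T=np.linalg.inv(p['world_from_camera']);c=T[:3,:3]@X+T[:3,3];q=p['intrinsics']@[c[0],-c[1],-c[2]];return q[:2]/q[2]
E
python3 - <<'E'
from h import *
for n in ('top','side'):
    p=read_camera(n);save(p,n+'0.png');print(n,p.keys(),p['intrinsics'].tolist(),p['world_from_camera'].round(3).tolist())
print(status.read_state())
E
```

```text
top dict_keys(['color', 'intrinsics', 'world_from_camera', 'shot']) [[426.897227254518, 0.0, 319.78340513534465], [0.0, 426.897227254518, 205.68252880749466], [0.0, 0.0, 1.0]] [[-0.017, 0.985, -0.17, 0.334], [-1.0, -0.016, 0.009, -0.021], [0.006, 0.17, 0.985, 1.012], [0.0, 0.0, 0.0, 1.0]]
side dict_keys(['color', 'intrinsics', 'world_from_camera', 'shot']) [[488.7210624913604, 0.0, 319.60219414520196], [0.0, 488.7210624913604, 191.72854096803846], [0.0, 0.0, 1.0]] [[-0.748, 0.413, -0.52, -0.236], [-0.664, -0.468, 0.583, 0.775], [-0.002, 0.781, 0.624, 0.946], [0.0, 0.0, 0.0, 1.0]]
{'time': 0.1, 'q': array([-1.20489572e+00,  2.64712245e-01,  1.60526546e+00,  1.20835829e-05,
        1.27374135e+00, -3.69420656e-02]), 'joint_vel': array([-1.51466651e-03, -2.14013184e-03, -2.43241648e-03, -8.94747413e-04,
       -1.28296292e-03, -8.38930389e-05]), 'joint_torque': array([ 2.94313695e-04, -5.16708112e+01, -3.68589842e+01, -4.86764361e-05,
        6.24843640e-03,  1.67020607e-05]), 'tool_pos': array([ 0.2643531 , -0.62033357,  0.23004822]), 'tcp_rot': array([-3.07602367e+00, -6.28088213e-01,  5.28656336e-04]), 'wrist_force': array([-0.35807801, -0.38943235, -0.5366106 ]), 'torque': array([-0.05077601,  0.05039258,  0.01333762]), 'grip_force': 0.0, 'width': 0.9987089959160322}
```

View pics/top0.png

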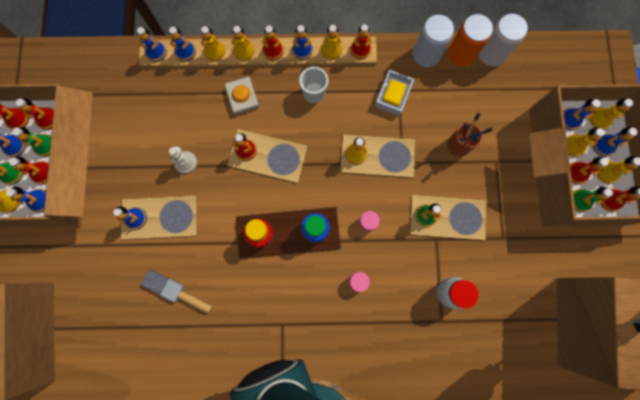

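View pics/side0.png

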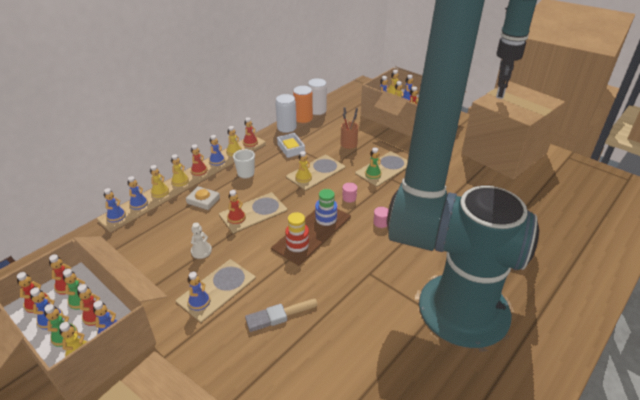

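The top view shows yellow on red at (257,232) and green on blue at (316,226). The pads are red (283,159), yellow (395,156), blue (176,216) and green (465,218). The white doll is at (183,160) and the brush jar at (465,138). The pink pots at (370,220) and (360,282) are look-alikes, as is the red-lidded can at (460,294).

```bash
python3 - <<'E'
from h import *
p=read_camera('top');im=p['color'];hsv=cv2.cvtColor(im,cv2.COLOR_RGB2HSV);H,S,V=[hsv[...,i].astype(int) for i in range(3)]
def blob(m,u,v,r=30):
    mm=np.zeros(m.shape,np.uint8);mm[v-r:v+r,u-r:u+r]=m[v-r:v+r,u-r:u+r]
    n,l,s,c=cv2.connectedComponentsWithStats(mm);k=1+np.argmax(s[1:,4])
    ct=max(cv2.findContours((l==k).astype(np.uint8),cv2.RETR_EXTERNAL,cv2.CHAIN_APPROX_NONE)[0],key=len)
    (cx,cy),ax,a=cv2.fitEllipse(ct);return cx,cy,ax,s[k,4]
print([hsv[v,u].tolist() for u,v in [(283,159),(176,216),(257,230),(316,226),(265,240)]])
for n,u,v in [('red',283,159),('yellow',395,156),('blue',176,216),('green',465,218)]:
    cx,cy,ax,a=blob((S<70)&(V>50),u,v,26);P=at(p,cx,cy,.006)
    Q=[at(p,cx+d,cy,.006) for d in(-ax[0]/2,ax[0]/2)]
    print('pad',n,round(cx,1),round(cy,1),np.round(ax,1),a,P.round(4),np.linalg.norm(Q[0]-Q[1]).round(4))
    # doll/board
    d=masks_of(p,'place_'+n)
    for e in d[:5]: print('   ',round(e['score'],2),np.round(e['bbox']))
for n,u,v,m in [('yellow',257,230,(H>18)&(H<35)&(S>180)&(V>150)),('green',316,226,(H>45)&(H<85)&(S>120))]:
    cx,cy,ax,a=blob(m,u,v,20);P=at(p,cx,cy,.102);print('lid',n,round(cx,1),round(cy,1),np.round(ax,1),a,P.round(4), ax[0]/426*.92)
E
```

```text
[[123, 25, 110], [115, 28, 108], [24, 255, 229], [69, 232, 147], [1, 244, 193]]
pad red 283.2 159.1 [30.3 31.3] 787 [0.6243 0.0571 0.006 ] 0.0737
    0.95 [226. 130. 308. 180.]
    0.44 [168. 146. 196. 171.]
pad yellow 394.5 156.3 [29.9 31.4] 779 [ 0.6269 -0.2147  0.006 ] 0.0731
    0.8 [338. 137. 412. 179.]
pad blue 175.7 216.2 [31.1 33.1] 855 [0.4877 0.3128 0.006 ] 0.0738
    0.65 [112. 196. 195. 236.]
pad green 465.3 218.2 [30.9 32.9] 844 [ 0.4715 -0.3766  0.006 ] 0.0739
    0.94 [410. 195. 488. 239.]
lid yellow 255.7 229.4 [19.5 20.5] 340 [0.4417 0.1089 0.102 ] 0.04202560532260949
lid green 314.7 225.6 [18.7 19.4] 312 [ 0.4478 -0.0176  0.102 ] 0.04036930890150473
```

Call:
drive_tool:
  rows:
    - [0, 0, -7, 0, 0, 0, 1]
    - [0, 0, -7, 0, 0, 0, 1]
    - [0, 0, -7, 0, 0, 0, 1]
    - [0, 0, -7, 0, 0, 0, 1]
    - [0, 0, -7, 0, 0, 0, 1]
    - [0, 0, -7, 0, 0, 0, 1]
    - [0, 0, -7, 0, 0, 0, 1]
    - [0, 0, -7, 0, 0, 0, 1]
  force: 40

```text
time: 1.02
tool_pos: [0.2646, -0.621, 0.2312]
tcp_rot: [-2.417, -2.007, -0.0]
wrist_force: [0.4, 0.4, 0.1]
width: 1.001
grip_force: 0.0
```

Call:
drive_tool:
  rows:
    - [0, 0, -7, 0, 0, 0, 1]
    - [0, 0, -3.93, 0, 0, 0, 1]
    - [0, 0, 0, 0.0365, 0.0089, 0, 1]
    - [0, 0, 0, 0.0365, 0.0089, 0, 1]
    - [0, 0, 0, 0.0365, 0.0089, 0, 1]
    - [0, 0, 0, 0.0365, 0.0089, 0, 1]
    - [0, 0, 0, 0.0365, 0.0089, 0, 1]

```text
time: 1.6
tool_pos: [0.3091, -0.4369, 0.2312]
tcp_rot: [2.222, 2.221, 0.0]
wrist_force: [0.0, -0.2, -0.4]
width: 1.001
grip_force: 0.0
```

```bash
python3 - <<'E'
from h import *
s=status.read_state();print(s['tool_pos'],s['tcp_rot'],s['q'],s['time'])
p=read_camera('side');im=p['color'];hsv=cv2.cvtColor(im,cv2.COLOR_RGB2HSV);save(p,'side1.png')
X={'padred':(.6243,.0571,.006),'padyel':(.6269,-.2147,.006),'padblue':(.4877,.3128,.006),'padgreen':(.4715,-.3766,.006),'lidy':(.4417,.1089,.102),'lidg':(.4478,-.0176,.102)}
for n,x in X.items():
    u,v=proj(p,np.array(x));ui,vi=int(round(u)),int(round(v))
    H,S,V=[hsv[...,i].astype(int) for i in range(3)]
    m={'pad':(S<70)&(V>50),'lidy':(H>18)&(H<35)&(S>150),'lidg':(H>45)&(H<85)&(S>120)}[n if n.startswith('lid') else 'pad'].astype(np.uint8)
    r=24 if n.startswith('pad') else 9
    mm=np.zeros_like(m);mm[vi-r:vi+r,ui-r:ui+r]=m[vi-r:vi+r,ui-r:ui+r]
    N,l,st,c=cv2.connectedComponentsWithStats(mm);k=1+np.argmax(st[1:,4])
    ct=max(cv2.findContours((l==k).astype(np.uint8),cv2.RETR_EXTERNAL,cv2.CHAIN_APPROX_NONE)[0],key=len)
    e=cv2.fitEllipse(ct);print(n,np.round([u,v]),np.round(e[0],1),np.round(e[1],1),at(p,*e[0],x[2]).round(4),x)
E
```

```text
[ 0.30912485 -0.43686591  0.23118825] [2.22194026e+00 2.22080021e+00 2.72938122e-04] [-1.00165835e+00 -1.14695567e-03  1.90215593e+00  2.02220416e-04
  1.24052265e+00 -1.00121071e+00] 1.6
padred [265. 206.] [265.1 205.8] [17.8 27. ] [0.6246 0.0546 0.006 ] (0.6243, 0.0571, 0.006)
padyel [324. 166.] [324.7 165.5] [14.7 24. ] [ 0.6273 -0.218   0.006 ] (0.6269, -0.2147, 0.006)
padblue [228. 279.] [228.4 278.1] [24.  32.5] [0.4879 0.3107 0.006 ] (0.4877, 0.3128, 0.006)
padgreen [391. 163.] [401.6 162.2] [34.5 46.5] [ 0.4474 -0.4017  0.006 ] (0.4715, -0.3766, 0.006)
lidy [296. 218.] [296.  218.6] [11.4 16.6] [0.4393 0.1106 0.102 ] (0.4417, 0.1089, 0.102)Traceback (most recent call last):
  File "<stdin>", line 11, in <module>
    return _wrapfunc(a, 'argmax', axis=axis, out=out, **kwds)
    return bound(*args, **kwds)
ValueError: attempt to get argmax of an empty sequence
```

Call:
drive_tool:
  rows:
    - [0, 0, 0, 0.0364, 0.0089, 0, 1]
    - [0, 0, 0, 0.0364, 0.0089, 0, 1]
    - [0, 0, 0, 0.0364, 0.0089, 0, 1]
    - [0, 0, 0, 0.0364, 0.0089, 0, 1]
    - [0, 0, 0, 0.0364, 0.0089, 0, 1]
    - [0, 0, 0, 0.0364, 0.0089, 0, 1]
    - [0, 0, 0, 0.0364, 0.0089, 0, 1]
    - [0, 0, 0, 0.0364, 0.0089, 0, 1]

```text
time: 2.32
tool_pos: [0.3804, -0.1458, 0.2317]
tcp_rot: [2.221, 2.22, 0.001]
wrist_force: [0.5, 0.7, -0.3]
width: 0.999
grip_force: 0.0
```

Call:
drive_tool:
  rows:
    - [0, 0, 0, 0.0364, 0.0089, 0, 1]
    - [0, 0, 0, 0.0364, 0.0089, 0, 1]
    - [0, 0, 0, 0.0364, 0.0089, 0, 1]
    - [0, 0, 0, 0.0364, 0.0089, 0, 1]
    - [0, 0, 0, 0.0364, 0.0089, 0, 1]
    - [0, 0, 0, 0.0364, 0.0089, 0, 1]
    - [0, 0, 0, 0.0364, 0.0089, 0, 1]
    - [0, 0, 0, 0, 0, 0, 1]

```text
time: 2.98
tool_pos: [0.4437, 0.1131, 0.2319]
tcp_rot: [-2.214, -2.227, -0.006]
wrist_force: [-0.5, 0.7, 0.7]
width: 1.003
grip_force: 0.0
```

```bash
cat >> h.py <<'E'
from scipy.spatial.transform import Rotation as Ro
def wrist():
    s=status.read_state();p=read_camera('wrist');T=np.eye(4);T[:3,:3]=Ro.from_rotvec(s['tcp_rot']).as_matrix();T[:3,3]=s['tool_pos']
    p['world_from_camera']=T@p['mount'];return p,s
def fit(p,x,kind,r):
    hsv=cv2.cvtColor(p['color'],cv2.COLOR_RGB2HSV);H,S,V=[hsv[...,i].astype(int) for i in range(3)]
    m={'pad':(S<70)&(V>50),'yellow':(H>18)&(H<35)&(S>150),'green':(H>45)&(H<85)&(S>120),'red':((H<8)|(H>172))&(S>150),'blue':(H>100)&(H<125)&(S>140)}[kind].astype(np.uint8)
    u,v=[int(round(t)) for t in proj(p,np.array(x))];a,b=max(v-r,0),max(u-r,0)
    mm=np.zeros_like(m);mm[a:v+r,b:u+r]=m[a:v+r,b:u+r];N,l,st,c=cv2.connectedComponentsWithStats(mm)
    if N<2: print('none at',u,v);return
    k=1+np.argmax(st[1:,4]);ct=max(cv2.findContours((l==k).astype(np.uint8),cv2.RETR_EXTERNAL,cv2.CHAIN_APPROX_NONE)[0],key=len)
    e=cv2.fitEllipse(ct);P=at(p,*e[0],x[2]);print(kind,'pred',(u,v),'got',np.round(e[0],1),np.round(e[1],1),'bbox',st[k,:4],P.round(4));return P
E
python3 - <<'E'
from h import *
p,s=wrist();save(p,'w0.png');print(p['mount'].round(3).tolist(),p['intrinsics'].tolist(),s['tool_pos'])
fit(p,(.4417,.109,.102),'yellow',90)
fit(p,(.4478,-.0176,.102),'green',90)
E
```

```text
[[-0.0, 0.945, 0.326, 0.084], [1.0, 0.0, 0.001, 0.001], [0.001, 0.326, -0.945, -0.143], [0.0, 0.0, 0.0, 1.0]] [[296.26274257798434, 0.0, 323.0669736648288], [0.0, 296.26274257798434, 204.0470104426113], [0.0, 0.0, 1.0]] [0.44369305 0.11309971 0.23186054]
yellow pred (320, 198) got [322.6 195.6] [43.9 49.2] bbox [301 171  45  49] [0.4437 0.1116 0.102 ]
green pred (326, 307) got [328.1 307.3] [31.4 36.8] bbox [310 292  37  32] [ 0.4505 -0.0178  0.102 ]
```

View pics/w0.png

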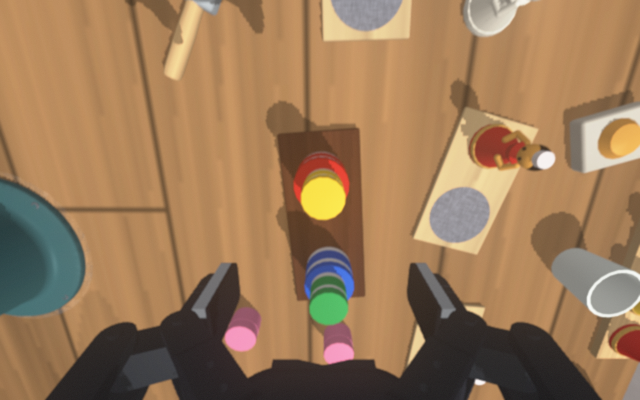

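Call:
drive_tool:
  rows:
    - [0, 0, 0, 0.002, 0, 0, 1]
    - [0, 0, 0, 0, 0, 0.04, 1]
    - [0, 0, 0, 0, 0, 0.04, 1]
    - [0, 0, 0, 0, 0, 0.0, 1]

```text
time: 3.37
tool_pos: [0.4361, 0.107, 0.144]
tcp_rot: [-2.218, -2.214, 0.019]
wrist_force: [-2.8, -1.0, -2.1]
width: 0.998
grip_force: 0.0
```

```bash
python3 - <<'E'
from h import *
p,s=wrist();save(p,'w1.png');print(s['tool_pos'],s['tcp_rot'])
fit(p,(.443,.1095,.102),'yellow',110)
p,s=wrist();print(s['tool_pos'],s['tcp_rot'])
fit(p,(.443,.1095,.102),'yellow',110)
E
```

```text
[0.43610504 0.10700171 0.14395527] [-2.21791765 -2.21406176  0.01859434]
yellow pred (334, 228) got [334.8 222.3] [63.1 71.9] bbox [303 186  65  72] [0.4438 0.1136 0.102 ]
[0.43804758 0.10740459 0.1471973 ] [-2.2194531  -2.21536928  0.01397209]
yellow pred (330, 227) got [332.7 221.1] [62.3 70.8] bbox [301 185  65  71] [0.4445 0.1136 0.102 ]
```

View pics/w1.png

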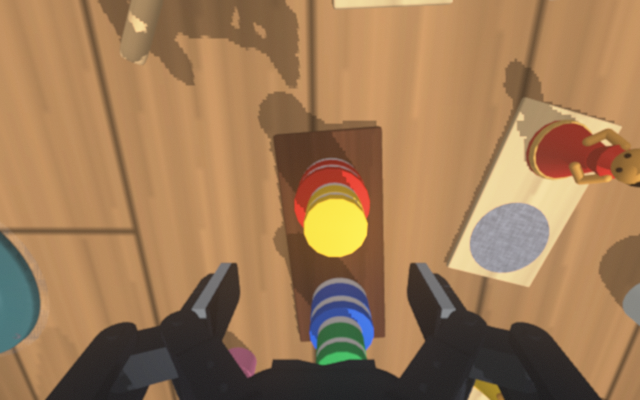

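Call:
drive_tool:
  rows:
    - [0, 0, 0, 0.0015, 0.002, 0, 1]
    - [0, 0, 0, 0, 0, 0.018, 1]
    - [0, 0, 0, 0, 0, 0.018, 1]
    - [0, 0, 0, 0, 0, 0.018, 1]
    - [0, 0, 0, 0, 0, 0.018, 1]
    - [0, 0, 0, 0, 0, 0.016, 1]
    - [0, 0, 0, 0, 0, 0, 1]
    - [0, 0, 0, 0, 0, 0, 1]

```text
time: 4.13
tool_pos: [0.4461, 0.1111, 0.065]
tcp_rot: [2.221, 2.22, 0.003]
wrist_force: [-0.4, -0.7, -0.3]
width: 0.997
grip_force: 0.0
```

Call:
drive_tool:
  rows:
    - [0, 0, 0, 0, 0, 0, 0.5]
    - [0, 0, 0, 0, 0, 0, 0.3]
    - [0, 0, 0, 0, 0, 0, 0.3]
    - [0, 0, 0, 0, 0, 0, 0.3]
    - [0, 0, 0, 0, 0, 0, 0.3]
    - [0, 0, 0, 0, 0, 0, 0.3]
  force: 40

```text
time: 4.63
tool_pos: [0.4457, 0.1113, 0.0649]
tcp_rot: [2.22, 2.221, 0.003]
wrist_force: [-0.6, -0.6, 7.1]
width: 0.503
grip_force: 40.2
```

Call:
drive_tool:
  rows:
    - [0, 0, 0, 0, 0, -0.02, 0.3]
    - [0, 0, 0, 0, 0, -0.033, 0.3]
    - [0, 0, 0, 0, 0, -0.033, 0.3]
    - [0, 0, 0, 0, 0, -0.034, 0.3]
    - [0, 0, 0, -0.0325, 0.0185, 0, 0.3]
    - [0, 0, 0, -0.0325, 0.0185, 0, 0.3]
    - [0, 0, 0, -0.0325, 0.0185, 0, 0.3]
    - [0, 0, 0, -0.0325, 0.0185, 0, 0.3]

```text
time: 5.3
tool_pos: [0.5192, -0.0201, 0.184]
tcp_rot: [2.219, 2.222, 0.001]
wrist_force: [1.6, 0.7, -0.3]
width: 0.502
grip_force: 41.1
```

Call:
drive_tool:
  rows:
    - [0, 0, 0, -0.0325, 0.0185, 0, 0.3]
    - [0, 0, 0, -0.0325, 0.0185, 0, 0.3]
    - [0, 0, 0, 0, 0, 0, 0.3]
    - [0, 0, 0, 0, 0, 0, 0.3]
    - [0, 0, 0, 0, 0, 0, 0.3]
    - [0, 0, 0, 0, 0, 0, 0.3]

```text
time: 5.8
tool_pos: [0.5547, -0.0829, 0.1829]
tcp_rot: [-2.22, -2.222, 0.001]
wrist_force: [-0.6, 0.2, -1.5]
width: 0.506
grip_force: 41.1
```

```bash
python3 - <<'E'
from h import *
p,s=wrist();save(p,'w2.png');print(s['tool_pos'],s['tcp_rot'],s['width'],s['grip_force'])
fit(p,(.6269,-.216,.006),'pad',45)
fit(p,(.6243,.057,.006),'pad',60)
E
```

```text
[ 0.55465813 -0.08291088  0.18294045] [-2.21955767e+00 -2.22160942e+00  5.68872562e-04] 0.506256634189574 41.11711800098419
pad pred (380, 284) got [389.8 276. ] [38.  50.5] bbox [368 252  47  48] [ 0.638  -0.2045  0.006 ]
pad pred (396, 40) got [397.7  40.4] [82.4 90.4] bbox [356   0  85  86] [0.6263 0.0567 0.006 ]
```

View pics/w2.png

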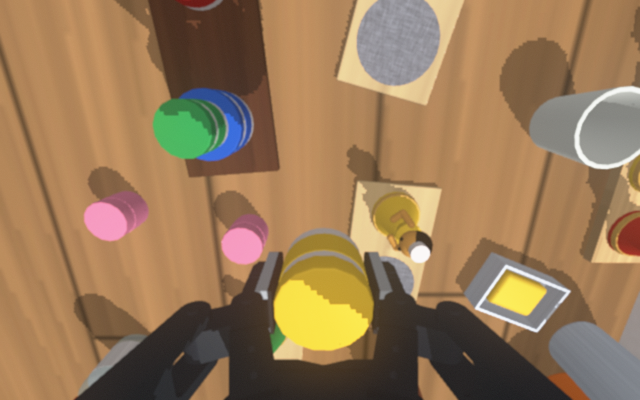

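```bash
python3 - <<'E'
from h import *
p,s=wrist();print(s['tool_pos'])
hsv=cv2.cvtColor(p['color'],cv2.COLOR_RGB2HSV);m=(abs(hsv[...,0].astype(int)-25)<8)&(hsv[...,1]>150)
for v in range(270,352,8):
    u=np.where(m[v,265:380])[0]+265
    if len(u): print(v,u.min(),u.max(),end=' | ')
for v in (296,300,304): print(v,at(p,323,v,s['tool_pos'][2]+.037))
E
```

```text
[ 0.55471367 -0.08271165  0.18306173]
270 281 365 | 278 279 367 | 286 277 369 | 294 275 372 | 302 273 373 | 310 273 373 | 318 274 372 | 326 278 368 | 334 283 364 | 342 295 354 | 350 313 333 | 296 [ 0.55512424 -0.07709257  0.22006173]
300 [ 0.55512601 -0.07911698  0.22006173]
304 [ 0.5551278  -0.0811627   0.22006173]
```

Call:
drive_tool:
  rows:
    - [0, 0, 0, -0.0335, 0.0183, 0, 0.3]
    - [0, 0, 0, -0.0335, 0.0183, 0, 0.3]
    - [0, 0, 0, -0.0335, 0.0183, 0, 0.3]
    - [0, 0, 0, -0.0333, 0.0184, 0, 0.3]
    - [0, 0, 0, 0, 0, 0, 0.3]
    - [0, 0, 0, 0, 0, 0, 0.3]
    - [0, 0, 0, 0, 0, 0, 0.3]

```text
time: 6.48
tool_pos: [0.6283, -0.2166, 0.1829]
tcp_rot: [-2.22, -2.221, 0.0]
wrist_force: [-0.1, 0.6, -1.8]
width: 0.507
grip_force: 41.2
```

Call:
drive_tool:
  rows:
    - [0, 0, 0, 0, 0, 0.025, 0.3]
    - [0, 0, 0, 0, 0, 0.035, 0.3]
    - [0, 0, 0, 0, 0, 0.035, 0.3]
    - [0, 0, 0, 0, 0, 0.03, 0.3]
    - [0, 0, 0, 0, 0, 0.02, 0.3]
    - [0, 0, 0, 0, 0, 0.01, 0.3]
    - [0, 0, 0, 0, 0, 0.007, 0.3]
    - [0, 0, 0, 0, 0, 0, 0.3]

```text
time: 7.15
tool_pos: [0.6281, -0.2164, 0.0205]
tcp_rot: [-2.219, -2.222, 0.001]
wrist_force: [0.3, 0.4, -0.2]
width: 0.507
grip_force: 41.2
```

Call:
drive_tool:
  rows:
    - [0, 0, 0, 0, 0, 0.003, 0.3]
    - [0, 0, 0, 0, 0, 0.003, 0.3]
    - [0, 0, 0, 0, 0, 0, 0.3]

```text
time: 7.4
tool_pos: [0.6298, -0.218, 0.0166]
tcp_rot: [2.22, 2.22, 0.001]
wrist_force: [0.5, 0.1, -1.2]
width: 0.51
grip_force: 41.2
```

Call:
drive_tool:
  rows:
    - [0, 0, 0, 0, 0, 0.0, 0.3]
    - [0, 0, 0, 0, 0, 0.002, 0.3]
    - [0, 0, 0, 0, 0, 0.001, 0.3]
    - [0, 0, 0, 0, 0, 0, 0.3]
    - [0, 0, 0, 0, 0, 0, 0.3]

```text
time: 7.82
tool_pos: [0.6287, -0.2177, 0.0122]
tcp_rot: [-2.221, -2.221, 0.0]
wrist_force: [-0.6, 0.3, -1.2]
width: 0.505
grip_force: 41.2
```

Call:
drive_tool:
  rows:
    - [0, 0, 0, 0, 0, 0.001, 0.3]
    - [0, 0, 0, 0, 0, 0, 0.3]
    - [0, 0, 0, 0, 0, 0, 0.3]

```text
time: 8.07
tool_pos: [0.6287, -0.2177, 0.0112]
tcp_rot: [-2.221, -2.221, 0.0]
wrist_force: [0.5, -0.8, -1.0]
width: 0.502
grip_force: 41.2
```

Call:
drive_tool:
  rows:
    - [0, 0, 0, 0, 0, 0.001, 0.3]
    - [0, 0, 0, 0, 0, 0, 0.3]
    - [0, 0, 0, 0, 0, 0, 0.3]

```text
time: 8.32
tool_pos: [0.6289, -0.2178, 0.0109]
tcp_rot: [2.221, 2.222, 0.0]
wrist_force: [-2.6, -0.0, 4.3]
width: 0.507
grip_force: 41.6
```

Call:
drive_tool:
  rows:
    - [0, 0, 0, 0, 0, 0, 0.7]
    - [0, 0, 0, 0, 0, 0, 0.8]
    - [0, 0, 0, 0, 0, 0, 1]
    - [0, 0, 0, 0, 0, 0, 1]
    - [0, 0, 0, 0, 0, -0.01, 1]
    - [0, 0, 0, 0, 0, -0.03, 1]
    - [0, 0, 0, 0, 0, -0.04, 1]
    - [0, 0, 0, 0, 0, -0.04, 1]

```text
time: 8.98
tool_pos: [0.6276, -0.2172, 0.1305]
tcp_rot: [-2.219, -2.219, 0.002]
wrist_force: [-0.3, -0.2, 0.5]
width: 1.002
grip_force: 0.0
```

Call:
drive_tool:
  rows:
    - [0, 0, 0, 0, 0, -0.04, 1]
    - [0, 0, 0, 0, 0, -0.03, 1]
    - [0, 0, 0, 0, 0, -0.02, 1]
    - [0, 0, 0, 0, 0, 0, 1]
    - [0, 0, 0, 0, 0, 0, 1]
    - [0, 0, 0, 0, 0, 0, 1]

```text
time: 9.48
tool_pos: [0.6281, -0.2174, 0.2193]
tcp_rot: [-2.22, -2.221, 0.001]
wrist_force: [-0.5, 0.6, -0.6]
width: 1.002
grip_force: 0.0
```

```bash
python3 - <<'E'
from h import *
p,s=wrist();save(p,'w3.png');print(s['tool_pos'],s['tcp_rot'],s['width'],s['grip_force'])
c=p['color'][90:330,200:440];cv2.imwrite('pics/w3c.png',cv2.resize(cv2.cvtColor(c,cv2.COLOR_RGB2BGR),None,fx=2.5,fy=2.5))
fit(p,(.629,-.217,.048),'yellow',50)
fit(p,(.4715,-.3766,.006),'pad',60)
E
```

```text
[ 0.6280964  -0.21744286  0.21932647] [-2.22028524e+00 -2.22065200e+00  9.65631999e-04] 1.0016461214150678 0.0
yellow pred (324, 182) got [323.7 181.7] [37.2 41.3] bbox [305 161  38  42] [ 0.6288 -0.2164  0.048 ]
pad pred (212, 285) got [204.9 293.2] [56.2 77.9] bbox [163 261  79  64] [ 0.4599 -0.3909  0.006 ]
```

View pics/w3c.png

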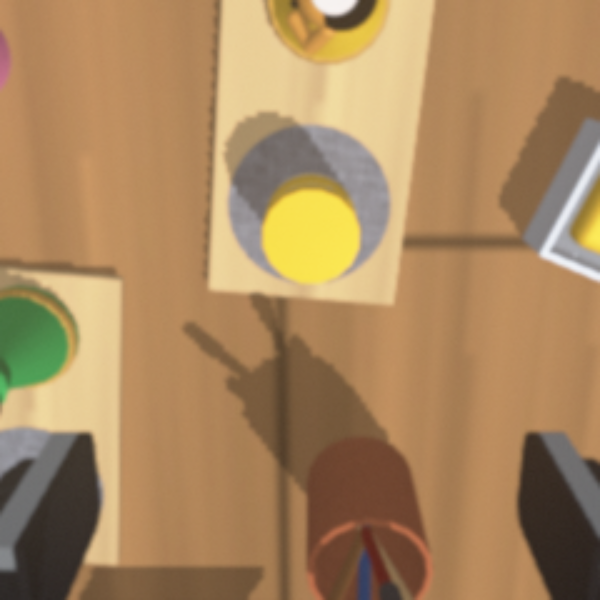

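```bash
python3 - <<'E'
from h import *
p,s=wrist()
for a,z in (((309.5,124),.006),((309.5,203.5),.006),((309.5,283),.006),((311,235),.048),((311,284.5),.048)):
    print(a,at(p,200+a[0]/2.5-.2,90+a[1]/2.5-.2,z).round(4))
for x in ((.6288,-.2177,.006),(.6288,-.2177,.048)): print(proj(p,np.array(x)))
E
```

```text
(309.5, 124) [ 0.6278 -0.1753  0.006 ]
(309.5, 203.5) [ 0.6278 -0.2135  0.006 ]
(309.5, 283) [ 0.6278 -0.2546  0.006 ]
(311, 235) [ 0.6285 -0.2181  0.048 ]
(311, 284.5) [ 0.6286 -0.241   0.048 ]
[324.43297505 174.54452022]
[324.44655038 183.41486953]
```

Call:
drive_tool:
  rows:
    - [0, 0, 0, 0.025, -0.0222, 0, 1]
    - [0, 0, 0, 0.025, -0.0222, 0, 1]
    - [0, 0, 0, 0.025, -0.0222, 0, 1]
    - [0, 0, 0, 0.025, -0.0222, 0, 1]
    - [0, 0, 0, 0.025, -0.0222, 0, 1]
    - [0, 0, 0, 0.025, -0.0222, 0, 1]
    - [0, 0, 0, 0.025, -0.0222, 0, 1]
    - [0, 0, 0, 0.025, -0.0222, 0, 1]

```text
time: 10.25
tool_pos: [0.4488, -0.0167, 0.2181]
tcp_rot: [-2.22, -2.219, 0.004]
wrist_force: [0.3, -0.1, 0.0]
width: 1.0
grip_force: 0.0
```

Call:
drive_tool:
  rows:
    - [0, 0, 0, 0, 0, 0.03, 1]
    - [0, 0, 0, 0, 0, 0.03, 1]
    - [0, 0, 0, 0, 0, 0, 1]
    - [0, 0, 0, 0, 0, 0, 1]
    - [0, 0, 0, 0, 0, 0, 1]
    - [0, 0, 0, 0, 0, 0, 1]

```text
time: 10.75
tool_pos: [0.4525, -0.0181, 0.1616]
tcp_rot: [2.221, 2.22, 0.002]
wrist_force: [0.0, -0.6, -0.4]
width: 0.998
grip_force: 0.0
```

```bash
python3 - <<'E'
from h import *
p,s=wrist();save(p,'w4.png');print(s['tool_pos'],s['tcp_rot'])
fit(p,(.4505,-.018,.102),'green',60)
hsv=cv2.cvtColor(p['color'],cv2.COLOR_RGB2HSV);H,S,V=[hsv[...,i].astype(int) for i in range(3)]
m=(H>45)&(H<85)&(S>120)
for v in range(160,260,5):
    u=np.where(m[v,270:380])[0]+270
    if len(u): print(v,u.min(),u.max(),hsv[v,(u.min()+u.max())//2],end=' | ')
E
```

```text
[ 0.452492  -0.0181145  0.1616349] [2.22088814e+00 2.22002527e+00 1.81140698e-03]
green pred (320, 221) got [320.4 219.2] [54.2 57.1] bbox [292 192  58  55] [ 0.451  -0.0163  0.102 ]
185 313 329 [ 65 128 106] | 190 304 337 [ 56  33 130] | 195 308 333 [ 67 149 166] | 200 301 344 [ 67 151 193] | 205 296 345 [ 67 151 193] | 210 294 347 [ 67 151 192] | 215 292 348 [ 67 150 194] | 220 292 348 [ 67 149 194] | 225 293 348 [ 66 148 193] | 230 294 346 [ 66 146 194] | 235 297 344 [ 66 144 195] | 240 302 338 [ 66 143 194] | 245 311 330 [ 66 144 196] |
```

Call:
drive_tool:
  rows:
    - [0, 0, 0, 0.0013, 0, 0.0, 1]
    - [0, 0, 0, 0, 0, 0.025, 1]
    - [0, 0, 0, 0, 0, 0.025, 1]
    - [0, 0, 0, 0, 0, 0.02, 1]
    - [0, 0, 0, 0, 0, 0.015, 1]
    - [0, 0, 0, 0, 0, 0.01, 1]
    - [0, 0, 0, 0, 0, 0, 1]
    - [0, 0, 0, 0, 0, 0, 1]

```text
time: 11.47
tool_pos: [0.4516, -0.0165, 0.0656]
tcp_rot: [-2.221, -2.221, 0.0]
wrist_force: [-0.1, 0.5, 0.1]
width: 0.997
grip_force: 0.0
```

Call:
drive_tool:
  rows:
    - [0, 0, 0, 0, 0, 0, 0.6]
    - [0, 0, 0, 0, 0, 0, 0.3]
    - [0, 0, 0, 0, 0, 0, 0.3]
    - [0, 0, 0, 0, 0, 0, 0.3]
    - [0, 0, 0, 0, 0, 0, 0.3]
    - [0, 0, 0, 0, 0, 0, 0.3]

```text
time: 11.97
tool_pos: [0.4523, -0.0165, 0.0665]
tcp_rot: [2.22, 2.22, 0.002]
wrist_force: [-1.2, 0.0, 5.9]
width: 0.506
grip_force: 40.9
```

Call:
drive_tool:
  rows:
    - [0, 0, 0, 0, 0, -0.02, 0.3]
    - [0, 0, 0, 0, 0, -0.035, 0.3]
    - [0, 0, 0, 0, 0, -0.035, 0.3]
    - [0, 0, 0, 0, 0, -0.03, 0.3]
    - [0, 0, 0, -0.04, 0.0023, 0, 0.3]
    - [0, 0, 0, -0.04, 0.0023, 0, 0.3]
    - [0, 0, 0, -0.04, 0.0023, 0, 0.3]
    - [0, 0, 0, -0.04, 0.0023, 0, 0.3]

```text
time: 12.63
tool_pos: [0.4603, -0.1778, 0.1857]
tcp_rot: [2.219, 2.222, 0.001]
wrist_force: [1.0, 0.1, -1.5]
width: 0.504
grip_force: 41.0
```

Call:
drive_tool:
  rows:
    - [0, 0, 0, -0.04, 0.0023, 0, 0.3]
    - [0, 0, 0, -0.04, 0.0023, 0, 0.3]
    - [0, 0, 0, -0.04, 0.0023, 0, 0.3]
    - [0, 0, 0, -0.04, 0.0023, 0, 0.3]
    - [0, 0, 0, -0.04, 0.0023, 0, 0.3]
    - [0, 0, 0, 0, 0, 0, 0.3]
    - [0, 0, 0, 0, 0, 0, 0.3]
    - [0, 0, 0, 0, 0, 0, 0.3]

```text
time: 13.3
tool_pos: [0.4714, -0.376, 0.1844]
tcp_rot: [-2.221, -2.219, -0.0]
wrist_force: [-1.2, 1.0, -0.8]
width: 0.505
grip_force: 41.0
```

```bash
python3 - <<'E'
from h import *
p,s=wrist();print(s['tool_pos'],s['tcp_rot'],s['width'])
fit(p,(.4725,-.3766,.006),'pad',60)
c=p['color'][90:330,200:440];cv2.imwrite('pics/w5c.png',cv2.resize(cv2.cvtColor(c,cv2.COLOR_RGB2BGR),None,fx=2.5,fy=2.5))
E
```

```text
[ 0.47136689 -0.37601723  0.18443676] [-2.22089734e+00 -2.21908659e+00 -4.94871206e-04] 0.5053476867775416
pad pred (324, 182) got [324.6 181.4] [69.2 71.3] bbox [289 147  72  70] [ 0.4731 -0.3763  0.006 ]
```

View pics/w5c.png

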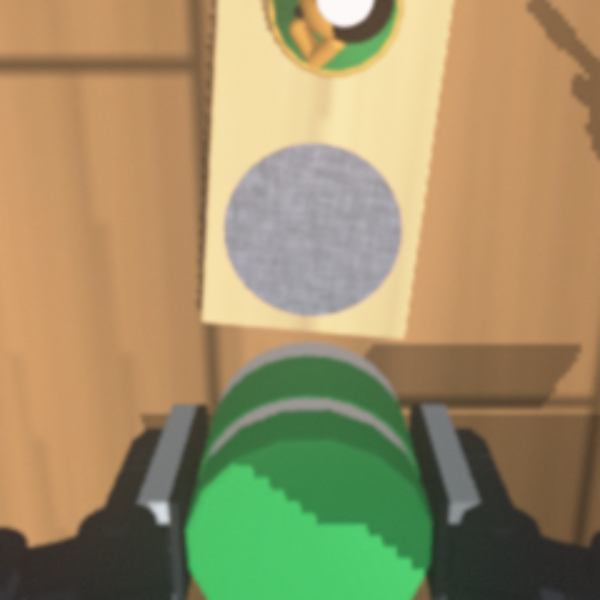

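Call:
drive_tool:
  rows:
    - [0, 0, 0, 0, 0, 0.025, 0.3]
    - [0, 0, 0, 0, 0, 0.035, 0.3]
    - [0, 0, 0, 0, 0, 0.035, 0.3]
    - [0, 0, 0, 0, 0, 0.03, 0.3]
    - [0, 0, 0, 0, 0, 0.02, 0.3]
    - [0, 0, 0, 0, 0, 0.012, 0.3]
    - [0, 0, 0, 0, 0, 0.008, 0.3]
    - [0, 0, 0, 0, 0, 0, 0.3]

```text
time: 14.02
tool_pos: [0.4714, -0.3749, 0.0191]
tcp_rot: [-2.218, -2.221, 0.0]
wrist_force: [0.8, 0.2, -0.8]
width: 0.504
grip_force: 41.0
```

Call:
drive_tool:
  rows:
    - [0, 0, 0, 0, 0, 0.003, 0.3]
    - [0, 0, 0, 0, 0, 0, 0.3]
    - [0, 0, 0, 0, 0, 0, 0.3]
    - [0, 0, 0, 0, 0, 0, 0.3]

```text
time: 14.35
tool_pos: [0.4729, -0.3772, 0.0188]
tcp_rot: [2.219, 2.22, 0.0]
wrist_force: [0.3, 0.3, -1.3]
width: 0.5
grip_force: 41.0
```

Call:
drive_tool:
  rows:
    - [0, 0, 0, 0, 0, 0.003, 0.3]
    - [0, 0, 0, 0, 0, 0.002, 0.3]
    - [0, 0, 0, 0, 0, 0, 0.3]
    - [0, 0, 0, 0, 0, 0, 0.3]
    - [0, 0, 0, 0, 0, 0, 0.3]

```text
time: 14.77
tool_pos: [0.4723, -0.3769, 0.0126]
tcp_rot: [2.221, 2.221, 0.0]
wrist_force: [-0.4, -0.8, 0.4]
width: 0.505
grip_force: 41.1
```

Call:
drive_tool:
  rows:
    - [0, 0, 0, 0, 0, 0.001, 0.3]
    - [0, 0, 0, 0, 0, 0, 0.3]
    - [0, 0, 0, 0, 0, 0, 0.3]

```text
time: 15.02
tool_pos: [0.4723, -0.3769, 0.0126]
tcp_rot: [2.221, 2.221, -0.0]
wrist_force: [-2.0, 0.2, 7.5]
width: 0.504
grip_force: 41.8
```

Call:
drive_tool:
  rows:
    - [0, 0, 0, 0, 0, 0, 0.7]
    - [0, 0, 0, 0, 0, 0, 0.8]
    - [0, 0, 0, 0, 0, 0, 1]
    - [0, 0, 0, 0, 0, 0, 1]
    - [0, 0, 0, 0, 0, -0.01, 1]
    - [0, 0, 0, 0, 0, -0.03, 1]
    - [0, 0, 0, 0, 0, -0.04, 1]
    - [0, 0, 0, 0, 0, -0.04, 1]

```text
time: 15.68
tool_pos: [0.4708, -0.3754, 0.1316]
tcp_rot: [-2.219, -2.219, 0.0]
wrist_force: [0.5, 0.0, 0.6]
width: 1.003
grip_force: 0.0
```

Call:
drive_tool:
  rows:
    - [0, 0, 0, 0, 0, -0.04, 1]
    - [0, 0, 0, 0, 0, -0.02, 1]
    - [0, 0, 0, 0, 0, 0, 1]
    - [0, 0, 0, 0, 0, 0, 1]
    - [0, 0, 0, 0, 0, 0, 1]

```text
time: 16.1
tool_pos: [0.4713, -0.3759, 0.1906]
tcp_rot: [-2.22, -2.221, 0.0]
wrist_force: [0.0, 0.4, -0.5]
width: 0.999
grip_force: 0.0
```

```bash
python3 - <<'E'
from h import *
p,s=wrist();print(s['tool_pos'],s['tcp_rot'],s['width'])
fit(p,(.4725,-.3766,.048),'green',33)
c=p['color'][90:330,200:440];cv2.imwrite('pics/w6c.png',cv2.resize(cv2.cvtColor(c,cv2.COLOR_RGB2BGR),None,fx=2.5,fy=2.5))
E
```

```text
[ 0.47134185 -0.37590968  0.19064215] [-2.22032260e+00 -2.22067812e+00  1.21234022e-04] 0.9993892948124731
green pred (324, 191) got [324.  191.9] [38.5 40.3] bbox [304 173  41  39] [ 0.4724 -0.3778  0.048 ]
```

Call:
drive_tool:
  rows:
    - [0, 0, 0, 0.0375, -0.0022, 0, 1]
    - [0, 0, 0, 0.0375, -0.0022, 0, 1]
    - [0, 0, 0, 0.0375, -0.0022, 0, 1]
    - [0, 0, 0, 0.0375, -0.0022, 0, 1]
    - [0, 0, 0, 0.0375, -0.0022, 0, 1]
    - [0, 0, 0, 0.0375, -0.0022, 0, 1]
    - [0, 0, 0, 0.0375, -0.0022, 0, 1]
    - [0, 0, 0, 0.0375, -0.0022, 0, 1]

```text
time: 16.82
tool_pos: [0.4522, -0.0745, 0.1889]
tcp_rot: [-2.219, -2.218, 0.004]
wrist_force: [0.5, 0.0, 0.5]
width: 0.999
grip_force: 0.0
```

Call:
drive_tool:
  rows:
    - [0, 0, 0, 0.0375, -0.0022, 0, 1]
    - [0, 0, 0, 0.0375, -0.0022, 0, 1]
    - [0, 0, 0, 0.0375, -0.0022, 0, 1]
    - [0, 0, 0, 0.0375, -0.0022, 0, 1]
    - [0, 0, 0, 0.0375, -0.0022, 0, 1]
    - [0, 0, 0, 0, 0, 0.03, 1]
    - [0, 0, 0, 0, 0, 0.02, 1]
    - [0, 0, 0, 0, 0, 0, 1]

```text
time: 17.48
tool_pos: [0.4378, 0.1111, 0.135]
tcp_rot: [-2.214, -2.219, 0.016]
wrist_force: [-2.1, -0.9, -1.0]
width: 0.999
grip_force: 0.0
```

Call:
drive_tool:
  rows:
    - [0, 0, 0, 0, 0, 0, 1]
    - [0, 0, 0, 0, 0, 0, 1]
    - [0, 0, 0, 0, 0, 0, 1]

```text
time: 17.73
tool_pos: [0.4441, 0.1107, 0.1422]
tcp_rot: [2.222, 2.22, 0.002]
wrist_force: [0.1, -0.0, 0.7]
width: 0.999
grip_force: 0.0
```

```bash
python3 - <<'E'
from h import *
p,s=wrist();print(s['tool_pos'],s['tcp_rot'],s['width']);save(p,'w7.png')
P=fit(p,(.4445,.111,.060),'red',60)
hsv=cv2.cvtColor(p['color'],cv2.COLOR_RGB2HSV);H,S,V=[hsv[...,i].astype(int) for i in range(3)]
m=((H<8)|(H>172))&(S>150)
for v in range(140,270,6):
    u=np.where(m[v,250:400])[0]+250
    if len(u): print(v,u.min(),u.max(),hsv[v,(u.min()+u.max())//2],end=' | ')
E
```

```text
[0.44411637 0.11069543 0.14219068] [2.22198445e+00 2.21991997e+00 1.61566934e-03] 0.9988988530580118
red pred (323, 211) got [320.2 205.9] [76.1 80.3] bbox [282 165  77  81] [0.4422 0.115  0.06  ]
170 303 338 [  2  66 155] | 176 294 345 [  2 199 231] | 182 290 350 [  1 197 234] | 188 288 353 [  1 196 234] | 194 285 355 [  1 195 235] | 200 283 357 [  1 195 234] | 206 282 358 [  1 195 235] | 212 282 358 [  1 198 235] | 218 283 358 [  1 196 236] | 224 285 355 [  1 197 236] | 230 289 352 [  1 195 235] | 236 294 346 [  1 193 236] | 242 303 337 [  1 194 235] |
```

View pics/w6c.png

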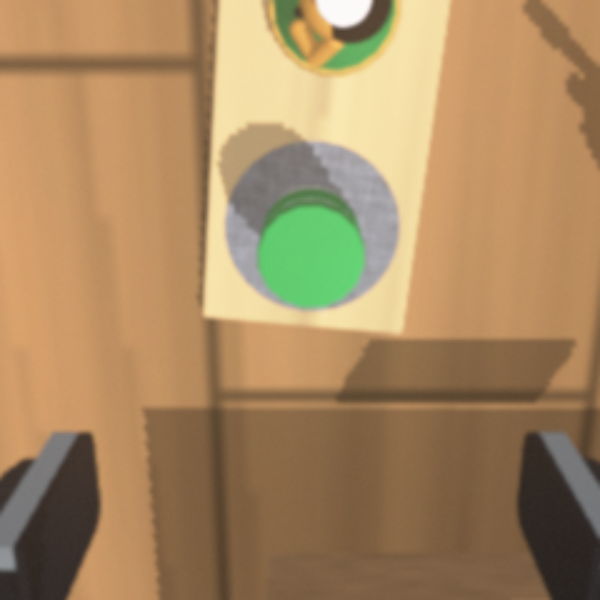

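Call:
drive_tool:
  rows:
    - [0, 0, 0, 0.0022, -0.0017, 0.0, 1]
    - [0, 0, 0, 0, 0, 0.02, 1]
    - [0, 0, 0, 0, 0, 0.03, 1]
    - [0, 0, 0, 0, 0, 0.03, 1]
    - [0, 0, 0, 0, 0, 0.025, 1]
    - [0, 0, 0, 0, 0, 0.015, 1]
    - [0, 0, 0, 0, 0, 0.008, 1]
    - [0, 0, 0, 0, 0, 0, 1]

```text
time: 18.45
tool_pos: [0.4404, 0.1129, 0.0121]
tcp_rot: [-2.221, -2.22, 0.004]
wrist_force: [-1.4, -0.0, -0.1]
width: 0.998
grip_force: 0.0
```

Call:
drive_tool:
  rows:
    - [0, 0, 0, 0, 0, 0, 1]
    - [0, 0, 0, 0, 0, 0, 0.8]
    - [0, 0, 0, 0, 0, 0, 0.5]
    - [0, 0, 0, 0, 0, 0, 0.5]
    - [0, 0, 0, 0, 0, 0, 0.5]
    - [0, 0, 0, 0, 0, 0, 0.5]
  force: 50

```text
time: 18.95
tool_pos: [0.4433, 0.1136, 0.0151]
tcp_rot: [2.22, 2.22, 0.004]
wrist_force: [-0.8, -0.4, 6.2]
width: 0.712
grip_force: 54.1
```

Call:
drive_tool:
  rows:
    - [0, 0, 0, 0, 0, -0.015, 0.5]
    - [0, 0, 0, 0, 0, -0.03, 0.5]
    - [0, 0, 0, 0, 0, -0.04, 0.5]
    - [0, 0, 0, 0, 0, -0.04, 0.5]
    - [0, 0, 0, 0, 0, -0.035, 0.5]
    - [0, 0, 0, -0.0113, 0.0365, 0, 0.5]
    - [0, 0, 0, -0.0113, 0.0365, 0, 0.5]
    - [0, 0, 0, -0.0113, 0.0365, 0, 0.5]

```text
time: 19.62
tool_pos: [0.5528, 0.0792, 0.1757]
tcp_rot: [2.218, 2.221, 0.006]
wrist_force: [0.1, 1.3, -2.3]
width: 0.716
grip_force: 55.5
```

Call:
drive_tool:
  rows:
    - [0, 0, 0, -0.0113, 0.0365, 0, 0.5]
    - [0, 0, 0, -0.0113, 0.0365, 0, 0.5]
    - [0, 0, 0, 0, 0, 0, 0.5]
    - [0, 0, 0, 0, 0, 0, 0.5]
    - [0, 0, 0, 0, 0, 0, 0.5]
    - [0, 0, 0, 0, 0, 0, 0.5]

```text
time: 20.12
tool_pos: [0.6227, 0.0571, 0.173]
tcp_rot: [-2.22, -2.221, 0.001]
wrist_force: [-0.5, 0.4, -2.9]
width: 0.709
grip_force: 55.7
```

```bash
python3 - <<'E'
from h import *
p,s=wrist();print(s['tool_pos'],s['tcp_rot'],s['width'],s['grip_force'],s['wrist_force'])
fit(p,(.6255,.057,.006),'pad',55);save(p,'w8.png')
E
```

```text
[0.62267852 0.05710006 0.17296567] [-2.22015049e+00 -2.22117467e+00  1.47728852e-03] 0.7094030176952243 55.69202542304993 [-0.5337748   0.38867977 -2.93998865]
pad pred (326, 184) got [325.1 195.2] [85.1 97.5] bbox [277 147  93  92] [0.6249 0.044  0.006 ]
```

View pics/w8.png

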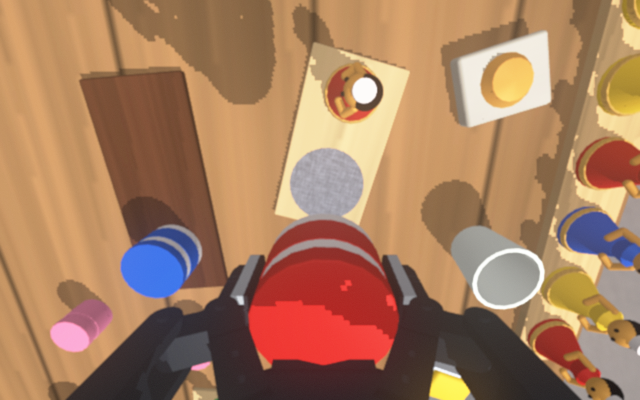

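Call:
drive_tool:
  rows:
    - [0, 0, 0, 0.0005, 0.001, 0.02, 0.5]
    - [0, 0, 0, 0, 0, 0.035, 0.5]
    - [0, 0, 0, 0, 0, 0.035, 0.5]
    - [0, 0, 0, 0, 0, 0.03, 0.5]
    - [0, 0, 0, 0, 0, 0.02, 0.5]
    - [0, 0, 0, 0, 0, 0.008, 0.5]
    - [0, 0, 0, 0, 0, 0.005, 0.5]
    - [0, 0, 0, 0, 0, 0, 0.5]

```text
time: 20.83
tool_pos: [0.6246, 0.0576, 0.0204]
tcp_rot: [-2.221, -2.222, 0.0]
wrist_force: [-0.1, 0.2, -2.6]
width: 0.717
grip_force: 55.7
```

Call:
drive_tool:
  rows:
    - [0, 0, 0, 0, 0, 0.003, 0.5]
    - [0, 0, 0, 0, 0, 0, 0.5]
    - [0, 0, 0, 0, 0, 0, 0.5]
    - [0, 0, 0, 0, 0, 0, 0.5]

```text
time: 21.17
tool_pos: [0.6262, 0.0573, 0.0187]
tcp_rot: [2.22, 2.22, 0.003]
wrist_force: [-0.3, 0.2, -1.6]
width: 0.715
grip_force: 55.7
```

Call:
drive_tool:
  rows:
    - [0, 0, 0, 0, 0, 0.003, 0.5]
    - [0, 0, 0, 0, 0, 0.002, 0.5]
    - [0, 0, 0, 0, 0, 0, 0.5]
    - [0, 0, 0, 0, 0, 0, 0.5]
    - [0, 0, 0, 0, 0, 0, 0.5]

```text
time: 21.58
tool_pos: [0.6249, 0.0573, 0.0121]
tcp_rot: [-2.221, -2.221, 0.0]
wrist_force: [0.3, -0.2, -3.0]
width: 0.715
grip_force: 55.7
```

Call:
drive_tool:
  rows:
    - [0, 0, 0, 0, 0, 0.001, 0.5]
    - [0, 0, 0, 0, 0, 0, 0.5]
    - [0, 0, 0, 0, 0, 0, 0.5]

```text
time: 21.83
tool_pos: [0.6251, 0.0573, 0.0113]
tcp_rot: [-2.221, -2.222, 0.0]
wrist_force: [0.2, 0.3, -2.1]
width: 0.714
grip_force: 56.1
```

Call:
drive_tool:
  rows:
    - [0, 0, 0, 0, 0, 0.001, 0.5]
    - [0, 0, 0, 0, 0, 0, 0.5]
    - [0, 0, 0, 0, 0, 0, 0.5]

```text
time: 22.08
tool_pos: [0.6251, 0.0573, 0.0112]
tcp_rot: [2.221, 2.222, -0.0]
wrist_force: [-4.2, -0.3, 6.1]
width: 0.712
grip_force: 56.4
```

Call:
drive_tool:
  rows:
    - [0, 0, 0, 0, 0, 0, 0.8]
    - [0, 0, 0, 0, 0, 0, 0.9]
    - [0, 0, 0, 0, 0, 0, 1]
    - [0, 0, 0, 0, 0, 0, 1]
    - [0, 0, 0, 0, 0, -0.01, 1]
    - [0, 0, 0, 0, 0, -0.03, 1]
    - [0, 0, 0, 0, 0, -0.04, 1]
    - [0, 0, 0, 0, 0, -0.04, 1]

```text
time: 22.75
tool_pos: [0.6238, 0.0572, 0.1307]
tcp_rot: [-2.22, -2.22, 0.004]
wrist_force: [-0.1, 0.8, 0.5]
width: 1.002
grip_force: 0.0
```

Call:
drive_tool:
  rows:
    - [0, 0, 0, 0, 0, -0.04, 1]
    - [0, 0, 0, 0, 0, 0, 1]
    - [0, 0, 0, 0, 0, 0, 1]
    - [0, 0, 0, 0, 0, 0, 1]

```text
time: 23.08
tool_pos: [0.6251, 0.0573, 0.171]
tcp_rot: [2.221, 2.221, 0.001]
wrist_force: [-0.3, -0.2, -0.6]
width: 1.0
grip_force: 0.0
```

```bash
python3 - <<'E'
from h import *
p,s=wrist();print(s['tool_pos'],s['tcp_rot'],s['width'])
fit(p,(.6255,.057,.056),'red',45);save(p,'w9.png')
E
```

```text
[0.62513916 0.05727565 0.17099707] [2.22076192e+00 2.22111903e+00 1.22520038e-03] 1.00012212891061
red pred (323, 199) got [322.5 197.8] [64.2 68. ] bbox [290 162  66  70] [0.6251 0.0579 0.056 ]
```

Call:
drive_tool:
  rows:
    - [0, 0, 0, -0.0148, -0.0348, 0, 1]
    - [0, 0, 0, -0.0148, -0.0348, 0, 1]
    - [0, 0, 0, -0.0148, -0.0348, 0, 1]
    - [0, 0, 0, -0.0148, -0.0348, 0, 1]
    - [0, 0, 0, -0.0148, -0.0348, 0, 1]
    - [0, 0, 0, 0, 0, 0.015, 1]
    - [0, 0, 0, 0, 0, 0.015, 1]

```text
time: 23.72
tool_pos: [0.4483, -0.0173, 0.1388]
tcp_rot: [-2.222, -2.219, 0.002]
wrist_force: [0.7, -0.5, -0.3]
width: 1.001
grip_force: 0.0
```

Call:
drive_tool:
  rows:
    - [0, 0, 0, 0, 0, 0, 1]
    - [0, 0, 0, 0, 0, 0, 1]
    - [0, 0, 0, 0, 0, 0, 1]
    - [0, 0, 0, 0, 0, 0, 1]

```text
time: 24.05
tool_pos: [0.4517, -0.0166, 0.1405]
tcp_rot: [-2.221, -2.222, 0.0]
wrist_force: [0.3, -0.0, -0.0]
width: 1.0
grip_force: 0.0
```

```bash
python3 - <<'E'
from h import *
p,s=wrist();print(s['tool_pos'],s['tcp_rot'],s['width'])
fit(p,(.451,-.0165,.06),'blue',60);save(p,'w10.png')
hsv=cv2.cvtColor(p['color'],cv2.COLOR_RGB2HSV);H,S,V=[hsv[...,i].astype(int) for i in range(3)]
m=(H>100)&(H<125)&(S>140)
for v in range(140,270,6):
    u=np.where(m[v,250:400])[0]+250
    if len(u): print(v,u.min(),u.max(),hsv[v,(u.min()+u.max())//2],end=' | ')
E
```

```text
[ 0.45168183 -0.01664164  0.14051574] [-2.22090107e+00 -2.22189578e+00  2.26833699e-05] 0.9999437731850237
blue pred (322, 211) got [323.6 211.5] [71.  74.4] bbox [286 176  76  72] [ 0.4524 -0.0165  0.06  ]
170 312 335 [113 164 132] | 176 302 345 [113 161 136] | 182 297 350 [110 185 232] | 188 294 353 [110 186 232] | 194 291 356 [110 184 233] | 200 289 358 [110 183 234] | 206 287 360 [111 182 234] | 212 286 361 [111 183 233] | 218 287 360 [111 182 233] | 224 289 358 [110 179 233] | 230 292 355 [111 177 234] | 236 296 351 [111 175 234] | 242 304 344 [111 175 234] |
```

View pics/w9.png

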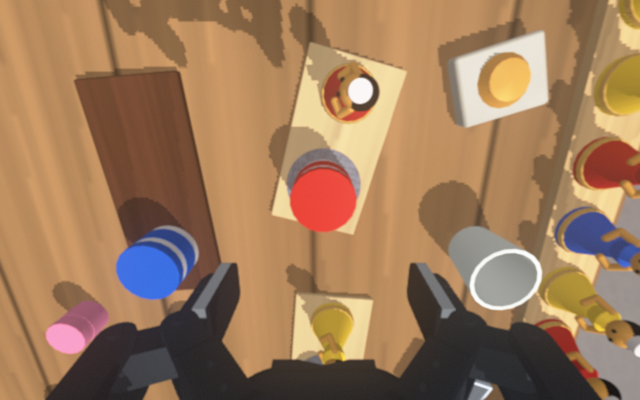

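Call:
drive_tool:
  rows:
    - [0, 0, 0, 0, 0.0005, 0.02, 1]
    - [0, 0, 0, 0, 0, 0.03, 1]
    - [0, 0, 0, 0, 0, 0.03, 1]
    - [0, 0, 0, 0, 0, 0.022, 1]
    - [0, 0, 0, 0, 0, 0.015, 1]
    - [0, 0, 0, 0, 0, 0.008, 1]
    - [0, 0, 0, 0, 0, 0, 1]
    - [0, 0, 0, 0, 0, 0, 1]

```text
time: 24.77
tool_pos: [0.4522, -0.0167, 0.0157]
tcp_rot: [2.221, 2.222, 0.0]
wrist_force: [0.3, -0.8, 0.6]
width: 0.998
grip_force: 0.0
```

Call:
drive_tool:
  rows:
    - [0, 0, 0, 0, 0, 0, 1]
    - [0, 0, 0, 0, 0, 0, 0.8]
    - [0, 0, 0, 0, 0, 0, 0.5]
    - [0, 0, 0, 0, 0, 0, 0.5]
    - [0, 0, 0, 0, 0, 0, 0.5]
    - [0, 0, 0, 0, 0, 0, 0.5]
  force: 50

```text
time: 25.27
tool_pos: [0.453, -0.0169, 0.0168]
tcp_rot: [2.22, 2.22, 0.003]
wrist_force: [-1.2, 0.1, 5.1]
width: 0.714
grip_force: 54.0
```

Call:
drive_tool:
  rows:
    - [0, 0, 0, 0, 0, -0.015, 0.5]
    - [0, 0, 0, 0, 0, -0.03, 0.5]
    - [0, 0, 0, 0, 0, -0.04, 0.5]
    - [0, 0, 0, 0, 0, -0.04, 0.5]
    - [0, 0, 0, 0, 0, -0.035, 0.5]
    - [0, 0, 0, 0.0366, 0.0041, 0, 0.5]
    - [0, 0, 0, 0.0366, 0.0041, 0, 0.5]
    - [0, 0, 0, 0.0366, 0.0041, 0, 0.5]

```text
time: 25.93
tool_pos: [0.4644, 0.0937, 0.1768]
tcp_rot: [2.223, 2.217, 0.004]
wrist_force: [-0.2, -0.1, -1.5]
width: 0.715
grip_force: 55.4
```

Call:
drive_tool:
  rows:
    - [0, 0, 0, 0.0366, 0.0041, 0, 0.5]
    - [0, 0, 0, 0.0366, 0.0041, 0, 0.5]
    - [0, 0, 0, 0.0366, 0.0041, 0, 0.5]
    - [0, 0, 0, 0.0366, 0.0041, 0, 0.5]
    - [0, 0, 0, 0.0366, 0.0041, 0, 0.5]
    - [0, 0, 0, 0.0366, 0.0041, 0, 0.5]
    - [0, 0, 0, 0, 0, 0, 0.5]
    - [0, 0, 0, 0, 0, 0, 0.5]

```text
time: 26.6
tool_pos: [0.4879, 0.3143, 0.1748]
tcp_rot: [-2.217, -2.225, 0.001]
wrist_force: [0.1, -0.2, -2.5]
width: 0.716
grip_force: 55.2
```

Call:
drive_tool:
  rows:
    - [0, 0, 0, 0, 0, 0, 0.5]
    - [0, 0, 0, 0, 0, 0, 0.5]
    - [0, 0, 0, 0, 0, 0, 0.5]

```text
time: 26.85
tool_pos: [0.4882, 0.3113, 0.1751]
tcp_rot: [2.223, 2.22, -0.001]
wrist_force: [0.2, -0.1, -2.5]
width: 0.715
grip_force: 55.2
```

```bash
python3 - <<'E'
from h import *
p,s=wrist();print(s['tool_pos'],s['tcp_rot'],s['width'],s['grip_force'],s['wrist_force'])
save(p,'w11.png');fit(p,(.489,.3125,.006),'pad',40)
hsv=cv2.cvtColor(p['color'],cv2.COLOR_RGB2HSV);m=(hsv[...,1]<70)&(hsv[...,2]>50)
for v in range(130,230,6):
    u=np.where(m[v,270:380])[0]+270
    if len(u): print(v,u.min(),u.max(),end=' | ')
E
```

```text
[0.48820681 0.311312   0.17507601] [ 2.22275353e+00  2.22009001e+00 -1.19466428e-03] 0.7151003725573559 55.21128952503204 [ 0.20366946 -0.10976701 -2.50267221]
pad pred (324, 182) got [324.  184.9] [75.  79.6] bbox [287 146  75  76] [0.4894 0.3092 0.006 ]
148 310 338 | 154 300 348 | 160 295 354 | 166 291 357 | 172 289 359 | 178 288 360 | 184 288 360 | 190 289 359 | 196 291 357 | 202 294 354 | 208 300 348 | 214 304 341 | 220 292 354 | 226 285 361 |
```

View pics/w11.png

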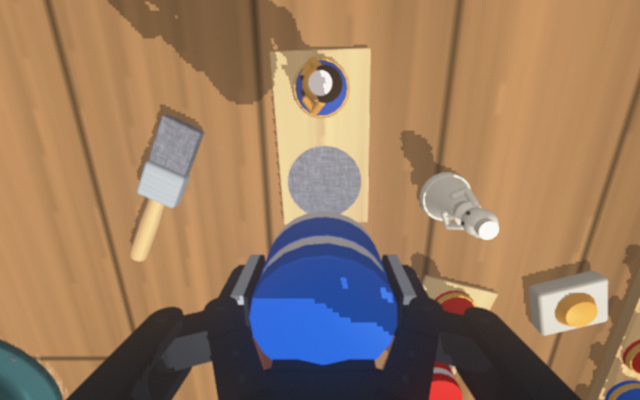

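Call:
drive_tool:
  rows:
    - [0, 0, 0, 0, 0, 0.02, 0.5]
    - [0, 0, 0, 0, 0, 0.035, 0.5]
    - [0, 0, 0, 0, 0, 0.035, 0.5]
    - [0, 0, 0, 0, 0, 0.03, 0.5]
    - [0, 0, 0, 0, 0, 0.02, 0.5]
    - [0, 0, 0, 0, 0, 0.008, 0.5]
    - [0, 0, 0, 0, 0, 0.005, 0.5]
    - [0, 0, 0, 0, 0, 0, 0.5]

```text
time: 27.57
tool_pos: [0.4885, 0.3121, 0.0221]
tcp_rot: [-2.222, -2.221, 0.001]
wrist_force: [0.5, 0.7, -2.3]
width: 0.715
grip_force: 55.2
```

Call:
drive_tool:
  rows:
    - [0, 0, 0, 0, 0, 0.003, 0.5]
    - [0, 0, 0, 0, 0, 0, 0.5]
    - [0, 0, 0, 0, 0, 0, 0.5]
    - [0, 0, 0, 0, 0, 0, 0.5]

```text
time: 27.9
tool_pos: [0.4893, 0.3132, 0.0206]
tcp_rot: [2.221, 2.221, 0.003]
wrist_force: [0.4, -0.7, -2.4]
width: 0.717
grip_force: 55.2
```

Call:
drive_tool:
  rows:
    - [0, 0, 0, 0, 0, 0.003, 0.5]
    - [0, 0, 0, 0, 0, 0.002, 0.5]
    - [0, 0, 0, 0, 0, 0, 0.5]
    - [0, 0, 0, 0, 0, 0, 0.5]
    - [0, 0, 0, 0, 0, 0, 0.5]

```text
time: 28.32
tool_pos: [0.4883, 0.3126, 0.0142]
tcp_rot: [-2.221, -2.222, 0.0]
wrist_force: [0.7, -0.3, -2.8]
width: 0.713
grip_force: 55.2
```

Call:
drive_tool:
  rows:
    - [0, 0, 0, 0, 0, 0.001, 0.5]
    - [0, 0, 0, 0, 0, 0, 0.5]
    - [0, 0, 0, 0, 0, 0, 0.5]

```text
time: 28.57
tool_pos: [0.4884, 0.3126, 0.0132]
tcp_rot: [-2.221, -2.222, 0.0]
wrist_force: [0.1, 0.6, -1.9]
width: 0.713
grip_force: 55.2
```

Call:
drive_tool:
  rows:
    - [0, 0, 0, 0, 0, 0.001, 0.5]
    - [0, 0, 0, 0, 0, 0, 0.5]
    - [0, 0, 0, 0, 0, 0, 0.5]

```text
time: 28.82
tool_pos: [0.4886, 0.3127, 0.0128]
tcp_rot: [2.221, 2.222, 0.0]
wrist_force: [-1.8, -1.1, 3.3]
width: 0.715
grip_force: 55.4
```

Call:
drive_tool:
  rows:
    - [0, 0, 0, 0, 0, 0, 0.8]
    - [0, 0, 0, 0, 0, 0, 0.9]
    - [0, 0, 0, 0, 0, 0, 1]
    - [0, 0, 0, 0, 0, 0, 1]
    - [0, 0, 0, 0, 0, -0.01, 1]
    - [0, 0, 0, 0, 0, -0.03, 1]
    - [0, 0, 0, 0, 0, -0.04, 1]
    - [0, 0, 0, 0, 0, -0.04, 1]

```text
time: 29.48
tool_pos: [0.4873, 0.312, 0.1329]
tcp_rot: [-2.221, -2.221, 0.005]
wrist_force: [0.2, 0.6, 0.3]
width: 1.0
grip_force: 0.0
```

Call:
drive_tool:
  rows:
    - [0, 0, 0, 0, 0, -0.04, 1]
    - [0, 0, 0, 0, 0, -0.04, 1]
    - [0, 0, 0, -0.035, 0, 0, 1]
    - [0, 0, 0, -0.04, 0, 0, 1]
    - [0, 0, 0, -0.04, 0, 0, 1]
    - [0, 0, 0, -0.04, 0, 0, 1]
    - [0, 0, 0, -0.04, -0.01, 0, 1]
    - [0, 0, 0, 0, 0, 0, 1]

```text
time: 30.15
tool_pos: [0.477, 0.112, 0.2128]
tcp_rot: [2.225, 2.215, -0.004]
wrist_force: [-0.3, -0.4, -0.6]
width: 1.003
grip_force: 0.0
```

```bash
python3 - <<'E'
from h import *
print(status.read_state()['tool_pos'])
p=read_camera('top');save(p,'top2.png')
for n,x in dict(red=(.625,.0573,.056),blue=(.4886,.3127,.056),yellow=(.6287,-.2177,.048),green=(.4723,-.377,.048)).items(): fit(p,x,n,22 if n in('red','blue') else 16)
E
```

```text
[0.47695284 0.11196513 0.21277722]
red pred (281, 153) got [282.7 155.3] [25.5 27.9] bbox [270 141  26  29] [0.6189 0.0543 0.056 ]
blue pred (169, 213) got [171.5 214.5] [26.6 30.5] bbox [157 201  31  28] [0.4842 0.3057 0.056 ]
yellow pred (399, 150) got [398.4 152.4] [17.8 22. ] bbox [389 142  20  22] [ 0.6241 -0.2164  0.048 ]
green pred (472, 215) got [469.9 216.6] [18.2 21.5] bbox [459 207  22  20] [ 0.4692 -0.3726  0.048 ]
```

View pics/top2.png

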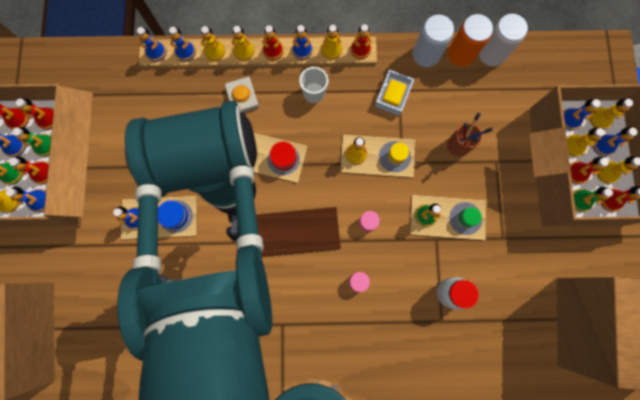

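All four pots stand on their own pads: red (283,155), blue (172,214), yellow (399,152) and green (470,216). The arm is clear of everything.

```bash
python3 -c "
from workcell import workorder
print(workorder.finish_job())"
```

```text
the job is handed in; nothing more can be done
None
```

I handed the job in at about 30 s: all four pots stand upright on their matching pads, within about 3 mm of centre (yellow is furthest off). The arm stayed clear of the white doll; the arm hid it in the last picture, so I last saw it standing just before setting the blue pot down.

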